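# Scan the dry-block heater's code label

### The arm

A 6-joint arm with a two-finger parallel gripper is mounted at the origin on the work surface. World frame = base frame: x ahead of the robot, y to its left, z up, the work surface at z = 0. Lengths are in m, angles in degrees, forces in N, time in s.
With the tool pointing down it reaches from about 0.3 to 0.75 m from the base axis. Payload 8.5 kg.
Tool frame: the origin (TCP) lies at the very end of the fingers, on their centre line; the grasp point (between the pads) lies 19 mm behind it (grip_depth is the distance from the TCP to the grasp point, in m); z points along the fingers, y is the direction in which the jaws open and shut (so a half turn about z gives the same grasp; the last joint's range is limited). The gripper opens to 85 mm and grips with 20 to 120 N. Pads are 22 mm wide; open, the fingers measure 114 mm over their backs; the gripper's body (76 mm by 85 mm) begins 54 mm behind the grasp point. The pads swing forward as they close: fully open they stand 13 mm farther back than shut.
Start: joints at [58.425, 21.807, 74.336, -0, 83.858, -12.336], TCP at [0.181, 0.519, 0.231] pointing down, gripper open.
Joint ranges: [-178.18, 178.18], [-50.72, 133.34], [12.68, 142.11], [-81.47, 261.47], [9.98, 163.14], [-165.26, 165.26]. Speed limits (degrees/s): [136.94, 136.94, 180, 180, 180, 180].

### API

Orientations are given as a 3x3 rotation matrix whose columns are the frame's x, y, z axes.
In Python, from rig import observe, get_image, close_job, silhouettes, grip_depth gives the robot as it stands. The module is installed in compiled form; this text tells all that it offers.
- The arm moves only by the shell command python3 -m crank 'ROWS' [FORCE]. ROWS is a JSON object of lists of equal length, an entry for each row: "slide": the shift along the tool's x, y, z in m, a list of three; "roll": the turn about the tool's z in rad; "grip": the finger opening in m, from 0 to 0.0854. A call has exactly 8 rows; each row is the pose to reach, as a shift and turn from the pose commanded when the call began, along the tool's axes at that moment; what a row does not reach only later rows make up. A row lasts 1/10 s, in which the tool goes at most 50 mm and 8.59 degrees, less where a joint would pass 70% of its speed; a pose out of reach is approached as far as the arm can. A call with a gripper value outside its range is refused whole. The fingers move at their own pace and stop on an object; FORCE is the grip in N (left out, the last holds). Time passes only in rows, so rows that repeat a pose let the fingers close, or fill a call up. It gives the time, the measured TCP pose, the force and the opening at its end, in the units of the state.
- observe(): the state, without advancing time (a new reading comes with each control period).
- get_image(name): name is "scene" or "top"; returns a dict with "frame" (384x512x3 uint8, red, green, blue), "fx", "fy", "cx", "cy" (pixels), "xyz" and "rotation" of the camera in the world. Camera axes: x right, y down, z forward; pixel columns grow to the right and rows downward; lengths in m; the calibration is good to about 2 mm. A picture is of the moment at which its call begins. There is no depth.
- close_job(): hands the job in, once; it reports no verdict.
Trained networks look in a picture, given as the dict that the camera call returned (one of the last four; its "shot" number tells which), for a name from the list of things; names that differ only in an ending like _2 or _b are one class to them, and where a whole thing is asked for, a point or a joint stands for the part that bears it (a point fixed in the world has none). Each returns a list of dicts, best first, with "confidence" (0 to 1); they miss things now and then, are a little off and sometimes report something else, mostly with a low value. They report only what shows in the picture. A call takes as long as a camera call. They do not tell look-alikes from the thing itself.
- silhouettes(target, picture): "pixels" (384x512 bool, what is visible of it) and "box" ([centre column, centre row, width, height] in pixels, round what is visible of it).
The state is a dict: "time_s": time; "q": joint angles; "qvel": joint speeds; "joint_efforts": joint torques, N m; "position": TCP position; "tool_rot": TCP orientation; "ft_force": force on the tool from outside, world axes, zero at the start; "wrist_torque": the same for the moment, N m; "grip_width": finger opening in m.
Only numpy, scipy, OpenCV 4.12 (cv2) and the standard library are available. Lean on these libraries where they do the work, as an engineer would, in place of code of your own. Each camera call takes 0.05 s, during which the arm holds its last target.

### The job

Log the dry-block heater: pick up the cordless code scanner, point it squarely at the code label on the heater's sloping front panel from about 100 mm away, and hold it still on the label for at least one full second so that it reads. Then lay the scanner gently back on its side on the blue mat and let go. Do not shift the heater or disturb anything else on the bench.

Things in the scene. Friction and masses are not known exactly. Their poses are not given: they have to be found in the camera images.
- scanner: Cordless pistol-shaped code scanner, 0.3 kg, lying on its flat side on the mat: grey head, dark blue hood, dark blue handle with orange trigger, grey foot. x: aiming line, out of the nose; z up as it lies; handle runs to -y. Origin on the underside, below the aiming line, 55.5 mm behind the window. Head: x -50..55, y -28..28, z 0..56 mm (line at z 28). Far end of the foot: y -147, x -70..-15 mm
- scanner_lens (a point): Middle of the window at the scanner's nose, at (55.5, 0, 28) mm in the scanner's frame, same axes. No trigger needed: it reads by itself a code whose centre is within 20 mm of the aiming line and 50 to 180 mm ahead of this window, faced to within 35 degrees of square-on (any roll), once the scanner has been still (under 20 mm/s) for one second
- scanner_grip (a point): Middle of the handle, at (-27, -70.4, 28) mm in the scanner's frame, same axes: grip here, fingers before and behind it. The handle is a straight bar with flat parallel front and back, 38 mm thick between them, 34 mm wide (z 11..45 mm), leaning back: it runs along (-0.208, -0.978, 0). Bare from 20 mm headward of this point (trigger) to 48 mm footward (foot, 56 mm wide)
- heater: Dry-block heater, the machine to scan: white casing 200 mm wide (y), 230 deep (x), 95 high, silver block with 24 wells and a few tubes on top, to 124 mm. Dark sloping front panel: screen and keys at -y, the white code label at +y (left seen from the front). 2.6 kg, loose on rubber feet. Origin: at bench level, mid-width, 65 mm behind its front; front towards -x; z up
- heater_label: the heater's label: white sticker 44 x 40 mm with a black square code, flat on the sloping panel. Origin: centre of the sticker; z is square out of the sticker, towards the front and 40 degrees above level; x points up the slope, y to the left seen from the front. About 62 mm above the bench
- mat: flat blue silicone mat, fixed, 240 (x) x 230 (y) x 3 mm thick, where the scanner lies and belongs. Origin: centre of its underside; its top is 3 mm above the bench
- vortex: vortex mixer, not to be scanned or shifted: blue casing 130 mm wide, 160 deep, 86 high, white sloping front panel with a black knob and a code label of its own, black rubber cup on top to 132 mm. Origin: at bench level, mid-width, 65 mm behind its front; front towards -x
- tip_box: pipette tip box, clear with an orange deck and yellow tips, 122 (x) x 84 x 62 mm high. Origin: centre of its underside
- bottle: amber reagent bottle with a blue cap, 80 mm diameter, 165 mm high. Origin: centre of its underside
- tube_rack: green tube rack, 90 (own x) x 200 (own y) mm, long side pointing away from the robot, with capped tubes, 77 mm high. Origin: centre of its underside
There are look-alikes about, which are no part of the job. What is meant by the scanner is not pink, and is the larger of those in its own colour.

How it is judged:
By the outcome, as a careful person would: the job done as asked, in the order asked, and still so for the second after the job is handed in, with the robot touching nothing.
It also fails if it takes over 51 s, if anything falls off the work surface, if the arm or the gripper's body presses on something with over 40 N, if the wrist force passes 120 N, or if a joint passes its speed limit or range.

## Working session

There is one attempt and no reset: what is moved stays moved. The work goes in short steps, Python scripts to look and compute and a shell command to move; the robot and the scene stay as the last step left them, time stands still between calls to the robot, and variables do not carry over. Pictures are saved under pics/ and viewed, and the job is handed in when it is done.

```bash
mkdir -p pics; ls; python3 - <<'E'
from rig import *
import cv2,pickle
s=observe();print(s['time_s'],s['position'],s['tool_rot'],s['grip_width'],grip_depth)
for n in("scene","top"):
    p=get_image(n);cv2.imwrite(f"pics/{n}0.png",p["frame"][:,:,::-1]);pickle.dump(p,open(f"{n}0.pkl","wb"))
    print(n,p['fx'],p['fy'],p['cx'],p['cy'],p['xyz'],p['rotation'])
    for t in("scanner","heater","heater_label","mat","vortex","tip_box","bottle","tube_rack"):
        for d in silhouettes(t,p):print(t,round(d['confidence'],2),[round(float(v)) for v in d['box']])
E
```

```text
pics
0.0 [0.18107967 0.51901597 0.23068861] [[-9.44150203e-01  3.29514419e-01 -8.01243268e-04]
 [ 3.29515229e-01  9.44149368e-01 -1.29771055e-03]
 [ 3.28878988e-04 -1.48925554e-03 -9.99998837e-01]] 0.08547031787572215 0.0187
scene 483.1285265439904 483.1285265439904 254.6411208172464 193.07075389336654 [1.10238925 0.86554981 1.3007828 ] [[-0.86559077  0.3787736  -0.32754112]
 [ 0.50074513  0.65817314 -0.56219431]
 [ 0.0026344  -0.65064482 -0.75937763]]
scanner 0.85 [261, 154, 42, 44]
scanner 0.77 [225, 120, 28, 23]
scanner 0.73 [169, 142, 41, 44]
heater 0.66 [224, 276, 99, 89]
heater_label 0.28 [225, 276, 100, 86]
mat 0.86 [261, 157, 89, 57]
vortex 0.78 [202, 209, 64, 53]
tip_box 0.91 [340, 247, 44, 46]
bottle 0.71 [323, 310, 31, 45]
tube_rack 0.89 [286, 197, 58, 53]
top 389.16553123150464 389.16553123150464 253.1738008305493 195.03324383003502 [ 0.39480785 -0.026249    1.33312507] [[ 0.01713366 -0.98888142  0.14771586]
 [-0.99973787 -0.01918761 -0.01249088]
 [ 0.01518632 -0.14746313 -0.98895096]]
scanner 0.95 [383, 168, 62, 35]
scanner 0.71 [317, 243, 57, 32]
scanner 0.57 [386, 237, 23, 40]
scanner 0.34 [274, 151, 44, 58]
scanner 0.23 [245, 232, 37, 67]
heater 0.89 [198, 134, 68, 80]
heater_label 0.42 [186, 161, 15, 9]
mat 0.89 [316, 243, 74, 78]
vortex 0.81 [276, 151, 43, 57]
tip_box 0.74 [167, 239, 37, 48]
tip_box 0.22 [277, 150, 39, 55]
bottle 0.87 [116, 184, 36, 30]
tube_rack 0.9 [245, 231, 31, 66]
```

```bash
python3 - <<'E'
import cv2
a=cv2.imread("pics/top0.png");b=cv2.imread("pics/scene0.png")
cv2.imwrite("pics/top0c.png",cv2.resize(a[90:290,90:430],None,fx=2.35,fy=2.35,interpolation=2))
cv2.imwrite("pics/scene0c.png",cv2.resize(b[90:340,130:400],None,fx=2.4,fy=2.4,interpolation=2))
E
```

```text
(no output)
```

View pics/top0c.png

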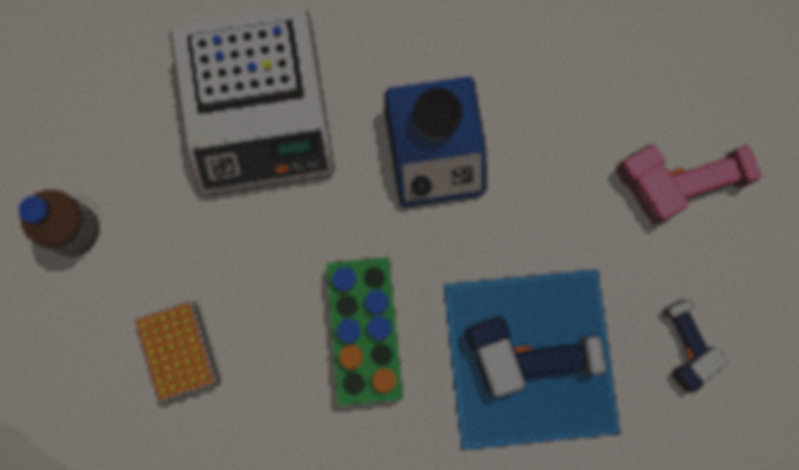

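View pics/scene0c.png

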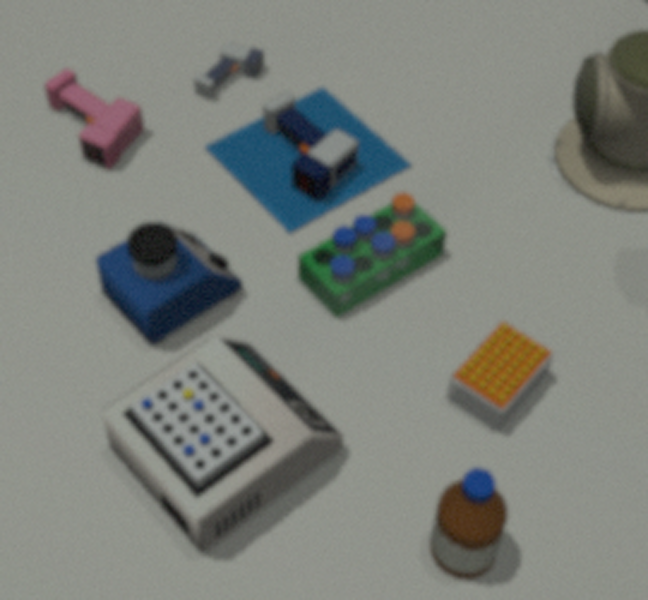

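The candidates in the top picture are the scanner on the mat (317,243), a pink one (383,168) and a small navy one (386,237). The one on the mat fits: it is navy and grey, and larger than the other navy one. I'll confirm that in a crop and fit the poses. I'll use the masks and the given sizes for this.

```bash
cat > h.py <<'E'
import numpy as np,cv2,pickle
def proj(p,P):
    P=np.atleast_2d(P);c=(P-np.array(p['xyz']))@np.array(p['rotation'])
    return np.c_[p['fx']*c[:,0]/c[:,2]+p['cx'],p['fy']*c[:,1]/c[:,2]+p['cy']]
def ray(p,u,v,z):
    d=np.array(p['rotation'])@np.array([(u-p['cx'])/p['fx'],(v-p['cy'])/p['fy'],1.]);o=np.array(p['xyz'])
    return o+d*(z-o[2])/d[2]
def box(x0,x1,y0,y1,z0,z1):return np.array([[x,y,z] for x in(x0,x1) for y in(y0,y1) for z in(z0,z1)])/1e3
def handle():
    g=np.array([-27,-70.4,28.]);h=np.array([-.208,-.978,0]);a=np.array([.978,-.208,0])
    return np.array([g+h*s+a*t+np.array([0,0,w]) for s in(-45,50) for t in(-19,19) for w in(-17,17)])/1e3
def foot():
    P=box(-70,-15,-147,-119,0,56);return P
SC=[box(-50,55,-28,28,0,56),handle(),foot()]
# heater profile: front at x=-65mm, back 165
def render(p,parts,R,t,up=4):
    m=np.zeros((384*up,512*up),np.uint8)
    for P in parts:
        q=proj(p,P@R.T+t)
        cv2.fillConvexPoly(m,cv2.convexHull(np.round((q+.5)*up-.5).astype(np.int32)),1)
    return cv2.resize(m.astype(np.float32),(512,384),interpolation=cv2.INTER_AREA)
def Rz(a):
    c,s=np.cos(a),np.sin(a);return np.array([[c,-s,0],[s,c,0],[0,0,1]])
E
python3 - <<'E'
from h import *
from rig import *
from scipy.optimize import minimize
ps=[get_image(n) for n in("top","scene")]
# scanner
ms=[]
for p,c in zip(ps,[(317,243),(261,154)]):
    d=[d for d in silhouettes("scanner",p) if abs(d['box'][0]-c[0])<12 and abs(d['box'][1]-c[1])<12][0]
    ms.append(np.array(d['pixels'],np.float32))
    pickle.dump(p,open("p%d.pkl"%len(ms),"wb"))
np.save("ms.npy",ms)
def cost(v,use=(0,1)):
    return sum(np.abs(render(ps[i],SC,Rz(v[2]),np.array([v[0],v[1],.003]))-ms[i]).sum() for i in use)
g=ray(ps[0],310,245,.03);print('head guess',g)
for use in((0,1),(0,),(1,)):
    best=None
    for a in(0,.25,.5):
        r=minimize(cost,[g[0],g[1],a],args=(use,),method='Nelder-Mead',options=dict(initial_simplex=[[g[0]+.02*i,g[1]+.02*j,a+.2*k] for i,j,k in((0,0,0),(1,0,0),(0,1,0),(0,0,1))],xatol=1e-4,fatol=.1))
        if best is None or r.fun<best.fun:best=r
    print(use,best.x,np.degrees(best.x[2]),best.fun,[m.sum() for m in ms])
    if len(use)==2:v=best.x
out=[]
for p,c,m in zip(ps,[(317,243),(261,154)],ms):
    im=p['frame'][:,:,::-1].copy();im=cv2.resize(im,None,fx=6,fy=6,interpolation=2)
    for P in SC:
        q=cv2.convexHull(((proj(p,P@Rz(v[2]).T+[v[0],v[1],.003])+.5)*6-.5).astype(np.int32));cv2.polylines(im,[q],1,(0,255,255),1)
    x,y=c;out.append(im[(y-45)*6:(y+45)*6,(x-45)*6:(x+45)*6][:, :][::1])
o=np.hstack(out);cv2.imwrite("pics/fit1.png",cv2.resize(o,None,fx=.72,fy=.72,interpolation=3))
# mat
for p in ps[:1]:
    d=silhouettes("mat",p)[0];print('mat',d['box'],ray(p,*d['box'][:2],.003))
E
```

```text
head guess [ 0.42493567 -0.23478805  0.03      ]
(0, 1) [ 0.43201125 -0.20328487  0.34851567] 19.968476987160592 322.25 [np.float32(994.0), np.float32(901.0)]
(0,) [ 0.43275553 -0.20354112  0.32892366] 18.84593731698746 163.625 [np.float32(994.0), np.float32(901.0)]
(1,) [ 0.43248444 -0.2015626   0.36079208] 20.671863412823853 139.8125 [np.float32(994.0), np.float32(901.0)]
mat [315.6, 243.3, 74.9, 71.7] [ 0.43163101 -0.25822433  0.003     ]
```

View pics/fit1.png

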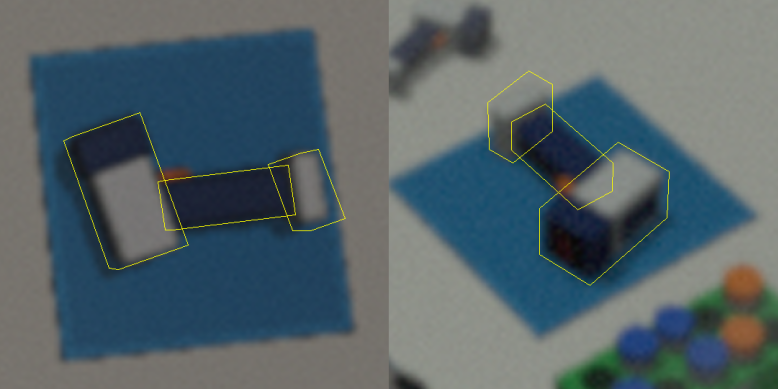

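The crop confirms it: the navy/grey scanner on the mat, and the outline fits in both views. Next, the heater and label.

```bash
python3 - <<'E'
from h import *
from scipy.optimize import minimize
ps=[pickle.load(open("p%d.pkl"%i,"rb")) for i in(1,2)]
p=ps[0];im=cv2.cvtColor(p['frame'],cv2.COLOR_RGB2BGR)
c=im[115:185,155:245];cv2.imwrite("pics/heat_top.png",cv2.resize(c,None,fx=8,fy=8,interpolation=2))
E
```

```text
(no output)
```

View pics/heat_top.png

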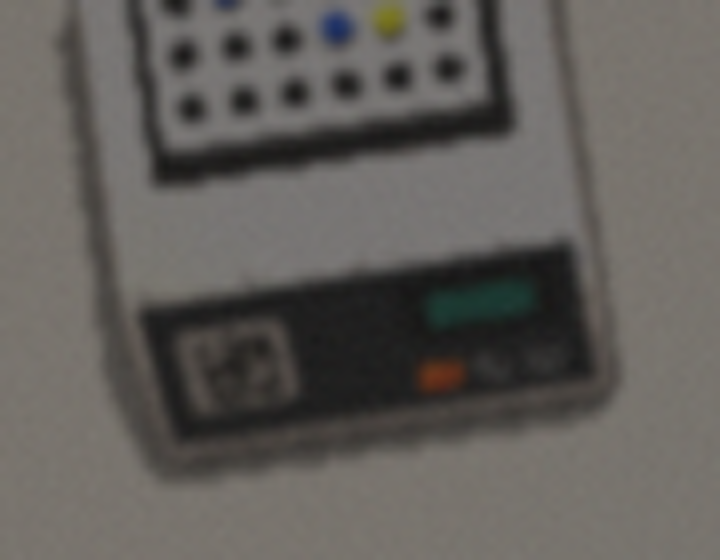

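The picture shows the dark panel. The code label is centred at about (184.9,160.6) in the top view, and the panel edges slope at about 8.8°.

```bash
python3 - <<'E'
from h import *
p=pickle.load(open("p1.pkl","rb"));s=pickle.load(open("p2.pkl","rb"))
f=lambda x,y:((x+.5)/8+155-.5,(y+.5)/8+115-.5)
L=ray(p,*f(239,365),.062);print('label',L,proj(s,L))
A=ray(p,*f(143,308),.09);B=ray(p,*f(570,243),.09);d=A-B;print(A,B,'len',np.linalg.norm(d),'yaw',np.degrees(np.arctan2(-d[0],d[1])))
A=ray(p,*f(180,438),.035);B=ray(p,*f(597,372),.035);d=A-B;print(A,B,np.linalg.norm(d),np.degrees(np.arctan2(-d[0],d[1])))
for n,b,z in(("vortex",(276,151),.1),("rack",(245,231),.07),("tip",(167,239),.06),("bottle",(116,184),.1),("pink",(383,168),.03),("small",(386,237),.02)):print(n,ray(p,*b,z))
E
```

```text
label [0.69781307 0.18915723 0.062     ] [[257.37793595 262.06948213]]
[0.71419852 0.22459759 0.09      ] [0.74533557 0.05090668 0.09      ] len 0.17645975958755875 yaw 10.163290084337223
[0.67199427 0.21733958 0.035     ] [0.70436085 0.04125127 0.035     ] 0.17903823258461918 10.415212014614825
vortex [ 0.72564349 -0.11378953  0.1       ]
rack [ 0.4652923  -0.01776809  0.07      ]
tip [0.43543921 0.23458514 0.06      ]
bottle [0.60617204 0.39774706 0.1       ]
pink [ 0.69209938 -0.48755934  0.03      ]
small [ 0.45644654 -0.49358807  0.02      ]
```

Slides and roll alone keep the tool vertical. A level aim is then 40° off the label, which is over the 35° limit. Before touching anything, I'll check how the arm behaves at its inner reach limit, where the approach might tilt it.

```bash
python3 -m crank '{"slide":[[0,-0.05,0],[0,-0.1,0],[0,-0.15,0],[0,-0.2,0],[0,-0.25,0],[0,-0.29,0],[0,-0.32,0],[0,-0.32,0]],"roll":[0,0,0,0,0,0,0,0],"grip":[0.085,0.085,0.085,0.085,0.085,0.085,0.085,0.085]}'; python3 -c "
from rig import *
s=observe();print(s['q'],s['position'],s['tool_rot'])"
```

```text
time_s: 1.95
position: [0.0744, 0.215, 0.2313]
tool_rot: [[-0.944, 0.331, 0.001], [0.331, 0.944, 0.001], [-0.001, 0.001, -1.0]]
ft_force: [0.6, 0.3, 0.2]
grip_width: 0.085
[ 3.98463083e+01 -1.43830159e+01  1.14250692e+02 -1.54847271e-02
  8.00565738e+01 -3.08192844e+01] [0.074382   0.21502682 0.23127183] [[-9.43617155e-01  3.31036643e-01  1.18562793e-03]
 [ 3.31037526e-01  9.43617371e-01  6.42732466e-04]
 [-9.06011115e-04  9.98980718e-04 -9.99999091e-01]]
```

```bash
python3 -m crank '{"slide":[[0,0.03,-0.04],[0,0.06,-0.08],[0,0.09,-0.12],[0,0.12,-0.16],[0,0.16,-0.20],[0,0.20,-0.24],[0,0.25,-0.28],[0,0.30,-0.33]],"roll":[0,0,0,0,0,0,0,0],"grip":[0.085,0.085,0.085,0.085,0.085,0.085,0.085,0.085]}'; python3 -c "
from rig import *
s=observe();print(s['q'],s['position'],s['tool_rot'])"
```

```text
time_s: 2.75
position: [0.1629, 0.4679, 0.5273]
tool_rot: [[-0.944, 0.329, 0.0], [0.329, 0.944, 0.0], [0.0, 0.0, -1.0]]
ft_force: [0.7, 1.2, 1.0]
grip_width: 0.0849
[ 5.70866653e+01  1.53518544e+01  3.63147783e+01  7.08489888e-03
  1.28316536e+02 -1.36944598e+01] [0.16287759 0.4679311  0.52731932] [[-9.44293221e-01  3.29105313e-01  7.81703511e-05]
 [ 3.29105322e-01  9.44293174e-01  2.99322367e-04]
 [ 2.46928525e-05  3.08374361e-04 -9.99999952e-01]]
```

```bash
python3 -m crank '{"slide":[[0,0.03,0],[0,0.06,0],[0,0.09,0],[0,0.12,0],[0,0.15,0],[0,0.2,0],[0,0.25,0],[0,0.3,0]],"roll":[0,0,0,0,0,0,0,0],"grip":[0.085,0.085,0.085,0.085,0.085,0.085,0.085,0.085]}'; python3 -c "
from rig import *
s=observe();print(s['q'],s['position'],s['tool_rot'])"
```

```text
time_s: 3.55
position: [0.2192, 0.6286, 0.4592]
tool_rot: [[-0.944, 0.329, 0.008], [0.329, 0.944, 0.022], [0.0, 0.023, -1.0]]
ft_force: [-0.5, 0.7, 0.3]
grip_width: 0.085
[ 60.5140143   36.1917891   12.70104494   0.31238158 129.80359121
 -10.0525839 ] [0.21920224 0.62857001 0.45916443] [[-9.44200309e-01  3.29285293e-01  7.54795683e-03]
 [ 3.29371781e-01  9.43947271e-01  2.18581721e-02]
 [ 7.27013378e-05  2.31245768e-02 -9.99732589e-01]]
```

```bash
python3 -m crank '{"slide":[[0,0.05,0],[0,0.1,0],[0,0.15,0],[0,0.2,0],[0,0.25,0],[0,0.3,0],[0,0.35,0],[0,0.4,0]],"roll":[0,0,0,0,0,0,0,0],"grip":[0.085,0.085,0.085,0.085,0.085,0.085,0.085,0.085]}'; python3 -c "
from rig import *
s=observe();print(s['q'],s['position'],s['tool_rot'])"
```

```text
time_s: 4.35
position: [0.2483, 0.7113, 0.3539]
tool_rot: [[-0.944, 0.329, 0.017], [0.33, 0.943, 0.049], [-0.0, 0.052, -0.999]]
ft_force: [-0.8, -1.0, -0.3]
grip_width: 0.0849
[ 61.62068256  44.92337898  12.73236924   0.5359418  119.42808426
  -8.86271583] [0.24833337 0.71130196 0.35389666] [[-9.44138253e-01  3.29110677e-01  1.70035949e-02]
 [ 3.29549630e-01  9.42885796e-01  4.86149850e-02]
 [-3.27375134e-05  5.15027954e-02 -9.98672850e-01]]
```

```bash
python3 -m crank '{"slide":[[0,-0.04,0],[0,-0.08,0],[0,-0.12,0],[0,-0.16,0],[0,-0.20,0],[0,-0.22,0],[0,-0.22,0],[0,-0.22,0]],"roll":[0,0,0,0,0,0,0,0],"grip":[0.085,0.085,0.085,0.085,0.085,0.085,0.085,0.085]}'; python3 -c "
from rig import *
s=observe();print(s['q'],s['position'],s['tool_rot'])"
```

```text
time_s: 5.15
position: [0.176, 0.5037, 0.3438]
tool_rot: [[-0.944, 0.329, 0.018], [0.33, 0.943, 0.049], [-0.0, 0.053, -0.999]]
ft_force: [-0.6, 0.5, -0.5]
grip_width: 0.0851
[ 57.69044761  15.54556046  65.42262186   0.66985001  96.09548017
 -12.97025588] [0.1759668  0.50368401 0.34375365] [[-9.44080538e-01  3.29247554e-01  1.75495236e-02]
 [ 3.29714840e-01  9.42782017e-01  4.94994162e-02]
 [-2.47813597e-04  5.25177739e-02 -9.98619959e-01]]
```

The tilt from an out-of-reach approach persists: 3° so far, and slides keep it. So I can tilt the arm deliberately with the scanner in hand, by pushing past the reach limit behind the base. I can take the tilt out again by pushing past it in front. First, the grasp.

```bash
cat >> h.py <<'E'
def go(target,yaw=None):
    from rig import observe
    s=observe();R=np.array(s['tool_rot']);d=R.T@(np.array(target)-s['position'])
    y=np.degrees(np.arctan2(R[1,1],R[0,1]))
    print('t',s['time_s'],'pos',np.round(s['position'],4),'yaw_y',round(y,2),'tz',np.round(R[:,2],3),'q',np.round(s['q'],1))
    print('slide',np.round(d,4),'rows',np.linalg.norm(d)/.05, '' if yaw is None else 'roll %.3f'%np.radians((y-yaw+90)%180-90))
E
python3 -c "
from h import *
go([.4295,-.2737,.2],7.5)"
```

```text
t 5.15 pos [0.176  0.5037 0.3438] yaw_y 70.75 tz [ 0.018  0.049 -0.999] q [ 57.7  15.5  65.4   0.7  96.1 -13. ]
slide [-0.4956 -0.657   0.1095] rows 16.60445833073051 roll 1.104
```

```bash
python3 -m crank '{"slide":[[-0.028,-0.040,0],[-0.057,-0.080,0],[-0.088,-0.118,0],[-0.118,-0.157,0.005],[-0.148,-0.196,0.010],[-0.178,-0.235,0.015],[-0.208,-0.275,0.020],[-0.238,-0.315,0.025]],"roll":[0.07,0.14,0.21,0.28,0.35,0.42,0.49,0.56],"grip":[0.085,0.085,0.085,0.085,0.085,0.085,0.085,0.085]}'; python3 -c "
from h import *
go([.4295,-.2737,.15],7.5)"
```

```text
time_s: 5.95
position: [0.2983, 0.1279, 0.3023]
tool_rot: [[-0.623, 0.782, 0.018], [0.781, 0.622, 0.049], [0.027, 0.044, -0.999]]
ft_force: [0.8, 0.2, -0.1]
grip_width: 0.0853
t 5.95 pos [0.2983 0.1279 0.3023] yaw_y 38.51 tz [ 0.018  0.049 -0.999] q [ -0.4  -6.1  96.4   2.8  88.7 -39. ]
slide [-0.3997 -0.154   0.135 ] rows 8.98189769464203 roll 0.541
```

```bash
python3 -m crank '{"slide":[[-0.045,-0.017,0.005],[-0.090,-0.034,0.015],[-0.135,-0.051,0.027],[-0.180,-0.068,0.040],[-0.225,-0.086,0.055],[-0.270,-0.104,0.070],[-0.315,-0.121,0.090],[-0.360,-0.138,0.110]],"roll":[0.07,0.14,0.21,0.28,0.35,0.42,0.49,0.541],"grip":[0.085,0.085,0.085,0.085,0.085,0.085,0.085,0.085]}'; python3 -c "
from h import *
go([.4295,-.2737,.08],7.5)"
```

```text
time_s: 6.75
position: [0.4159, -0.2301, 0.1777]
tool_rot: [[-0.131, 0.991, 0.017], [0.99, 0.13, 0.048], [0.046, 0.023, -0.999]]
ft_force: [0.7, 0.9, 0.9]
grip_width: 0.0849
t 6.75 pos [ 0.4159 -0.2301  0.1777] yaw_y 7.46 tz [ 0.017  0.048 -0.999] q [-44.8  17.5  90.7   2.8  73.1 -53.1]
slide [-0.0494  0.0055  0.0957] rows 2.156712751110008 roll -0.001
```

```bash
python3 -m crank '{"slide":[[-0.025,0.003,0.02],[-0.046,0.006,0.04],[-0.046,0.006,0.065],[-0.046,0.006,0.09],[-0.046,0.006,0.09],[-0.046,0.006,0.09],[-0.046,0.006,0.09],[-0.046,0.006,0.09]],"roll":[0,0,0,0,0,0,0,0],"grip":[0.085,0.085,0.085,0.085,0.085,0.085,0.085,0.085]}'; python3 -c "
from h import *
go([.4302,-.2733,.012],7.5)
from rig import *
p=get_image('scene');cv2.imwrite('pics/pre.png',cv2.resize(p['frame'][90:230,170:340,::-1],None,fx=4,fy=4,interpolation=2))
p=get_image('top');cv2.imwrite('pics/pre2.png',cv2.resize(p['frame'][180:300,250:400,::-1],None,fx=4,fy=4,interpolation=2))"
```

```text
time_s: 7.55
position: [0.4288, -0.268, 0.0883]
tool_rot: [[-0.134, 0.991, 0.019], [0.99, 0.133, 0.047], [0.044, 0.025, -0.999]]
ft_force: [0.1, 0.7, 0.1]
grip_width: 0.0848
t 7.55 pos [ 0.4288 -0.268   0.0883] yaw_y 7.66 tz [ 0.019  0.047 -0.999] q [-46.8  26.7  93.2   3.   61.3 -56. ]
slide [-0.0087 -0.0012  0.076 ] rows 1.5301798713762662 roll 0.003
```

View pics/pre.png

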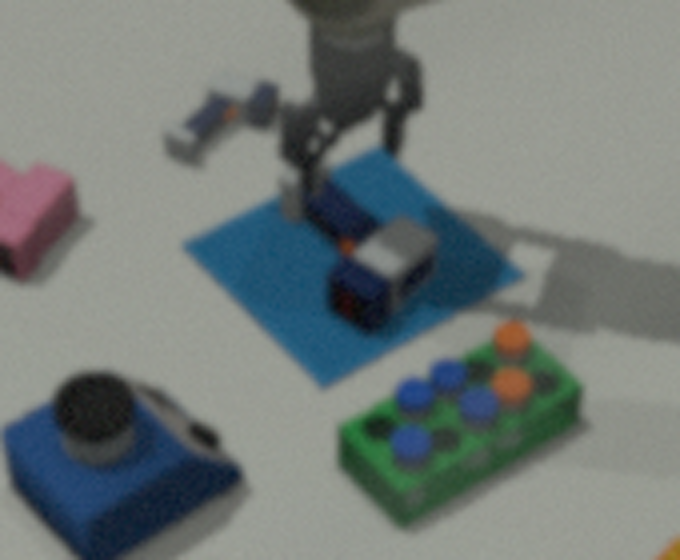

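View pics/pre2.png

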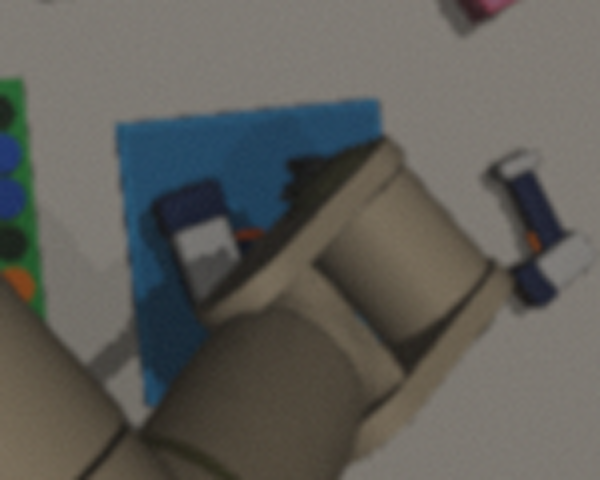

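The gripper stands over the handle: one finger is at about (310,165) in the crop, the other at about (395,140), and the handle lies between. Going down and closing.

```bash
python3 -m crank '{"slide":[[-0.008,-0.001,0.03],[-0.009,-0.001,0.055],[-0.009,-0.001,0.070],[-0.009,-0.001,0.076],[-0.009,-0.001,0.076],[-0.009,-0.001,0.076],[-0.009,-0.001,0.076],[-0.009,-0.001,0.076]],"roll":[0,0,0,0,0,0,0,0],"grip":[0.085,0.085,0.085,0.085,0.085,0.03,0.03,0.03]}' 80;  python3 -m crank '{"slide":[[0,0,0],[0,0,0],[0,0,0],[0,0,-0.01],[0,0,-0.03],[0,0,-0.06],[0,0,-0.1],[0,0,-0.14]],"roll":[0,0,0,0,0,0,0,0],"grip":[0.03,0.03,0.03,0.03,0.03,0.03,0.03,0.03]}' 80; python3 -c "
from h import *
go([.4302,-.2733,.012],7.5)"
```

```text
time_s: 8.45
position: [0.43, -0.2731, 0.0116]
tool_rot: [[-0.134, 0.991, 0.018], [0.99, 0.133, 0.047], [0.045, 0.024, -0.999]]
ft_force: [-0.3, -0.4, 0.3]
grip_width: 0.0434
time_s: 9.25
position: [0.4269, -0.2793, 0.1523]
tool_rot: [[-0.134, 0.991, 0.016], [0.99, 0.133, 0.049], [0.047, 0.023, -0.999]]
ft_force: [1.1, -0.2, -3.0]
grip_width: 0.0371
t 9.25 pos [ 0.4269 -0.2793  0.1523] yaw_y 7.64 tz [ 0.016  0.049 -0.999] q [-47.9  22.5  87.5   2.7  71.5 -56.4]
slide [-0.001   0.0009  0.1405] rows 2.810029354800306 roll 0.003
```

Grasped: 37 mm opening and about 3 N extra weight. Now the waypoints for the swing to the rear.

```bash
cat >> h.py <<'E'
def way(pts):
    from rig import observe
    s=observe();R=np.array(s['tool_rot'])
    for P in pts: print(np.round(R.T@(np.array(P)-s['position']),3).tolist())
def pol(az,r,z):return [r*np.cos(np.radians(az)),r*np.sin(np.radians(az)),z]
E
python3 -c "
from h import *
way([pol(-33-5.6*k,.51-.005*k,.152+.01*k) for k in range(1,9)])
from rig import *
p=get_image('scene');cv2.imwrite('pics/lift.png',cv2.resize(p['frame'][40:230,150:350,::-1],None,fx=3,fy=3,interpolation=2))"
```

```text
[-0.031, -0.036, -0.012]
[-0.058, -0.077, -0.024]
[-0.082, -0.119, -0.036]
[-0.101, -0.163, -0.048]
[-0.115, -0.208, -0.06]
[-0.125, -0.254, -0.071]
[-0.13, -0.301, -0.083]
[-0.131, -0.347, -0.094]
```

View pics/lift.png

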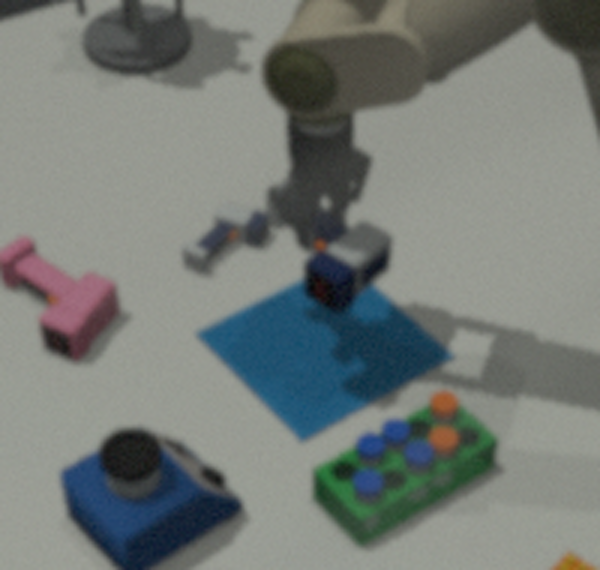

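The scanner is held level. There is a round stand base at about (195,55) in the scene image, so I'll locate it before swinging past it.

```bash
python3 -c "
from h import *
p=pickle.load(open('scene0.pkl','rb'))
for u,v in((195,55),(178,55),(212,50),(200,0),(480,60),(510,100),(300,5)):print(u,v,ray(p,u,v,0))
cv2.imwrite('pics/full.png',p['frame'][:,:,::-1])
cv2.imwrite('pics/fullt.png',pickle.load(open('top0.pkl','rb'))['frame'][:,:,::-1])"
```

```text
195 55 [ 0.3566553  -0.97559681  0.        ]
178 55 [ 0.42581633 -1.01523944  0.        ]
212 50 [ 0.26879868 -0.97296699  0.        ]
200 0 [ 0.1104892  -1.43020015  0.        ]
480 60 [-0.77513995 -0.28012039  0.        ]
510 100 [-0.66178901 -0.00688848  0.        ]
300 5 [-0.32801228 -1.11807409  0.        ]
```

View pics/full.png

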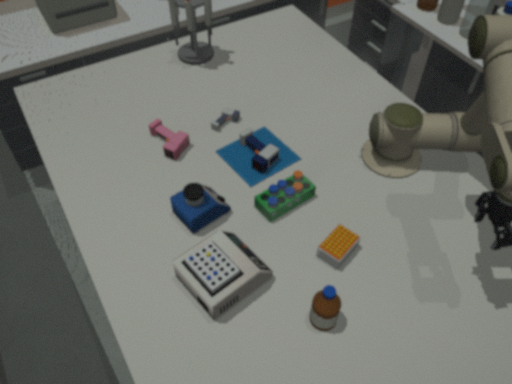

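View pics/fullt.png

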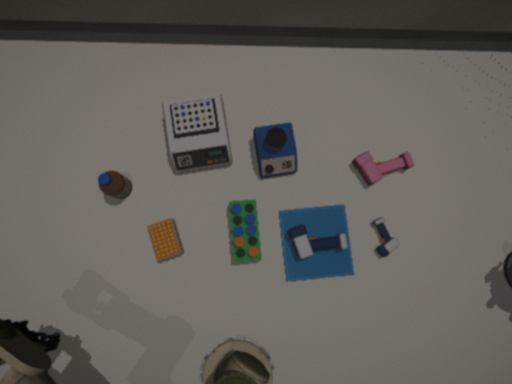

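The bench edge is at x≈-0.3 behind the robot, with only far furniture beyond, and the stand is at r≈1.04. I'll stay high and at r<0.7.

```bash
python3 -m crank '{"slide":[[-0.028,-0.036,-0.015],[-0.055,-0.077,-0.03],[-0.079,-0.119,-0.045],[-0.098,-0.163,-0.06],[-0.112,-0.208,-0.08],[-0.122,-0.254,-0.10],[-0.127,-0.301,-0.12],[-0.128,-0.347,-0.14]],"roll":[0.07,0.14,0.21,0.28,0.35,0.42,0.49,0.56],"grip":[0.03,0.03,0.03,0.03,0.03,0.03,0.03,0.03]}' 80; python3 -c "
from h import *
go([0,0,0])
s=pol(-85,.46,.3)
way([pol(-80-6.3*k,.47-.002*k,.28+.008*k) for k in range(1,9)])"
```

```text
time_s: 10.1
position: [0.1019, -0.4583, 0.275]
tool_rot: [[0.416, 0.909, 0.017], [0.908, -0.416, 0.049], [0.051, -0.005, -0.999]]
ft_force: [-0.2, -0.5, -3.0]
grip_width: 0.0374
t 10.1 pos [ 0.1019 -0.4583  0.275 ] yaw_y -24.58 tz [ 0.017  0.049 -0.999] q [-92.4  13.1  79.9   0.9  89.8 -67.9]
slide [ 0.3597 -0.2819  0.2953] rows 10.882449552665571 
[-0.037, -0.062, -0.015]
[-0.057, -0.109, -0.023]
[-0.071, -0.158, -0.032]
[-0.079, -0.208, -0.04]
[-0.083, -0.259, -0.048]
[-0.08, -0.309, -0.056]
[-0.072, -0.359, -0.063]
[-0.059, -0.407, -0.07]
```

```bash
python3 -m crank '{"slide":[[-0.02,-0.045,-0.01],[-0.043,-0.09,-0.02],[-0.061,-0.135,-0.03],[-0.072,-0.183,-0.04],[-0.078,-0.232,-0.048],[-0.079,-0.281,-0.056],[-0.074,-0.330,-0.063],[-0.065,-0.378,-0.07]],"roll":[0,0,0,0,0,0,0,0],"grip":[0.03,0.03,0.03,0.03,0.03,0.03,0.03,0.03]}' 80; python3 -c "
from h import *
go([0,0,0])
way([pol(-133-6*k,.47+.02*k,.34) for k in range(1,9)])"
```

```text
time_s: 10.9
position: [-0.2697, -0.3634, 0.3428]
tool_rot: [[0.413, 0.911, 0.017], [0.909, -0.413, 0.049], [0.051, -0.004, -0.999]]
ft_force: [-0.9, -0.8, -3.8]
grip_width: 0.0371
t 10.9 pos [-0.2697 -0.3634  0.3428] yaw_y -24.41 tz [ 0.017  0.049 -0.999] q [-140.7    9.6   73.4   -1.5   99.5 -116.5]
slide [0.4242 0.0969 0.3647] rows 11.354816053318253 
[-0.003, -0.108, 0.003]
[0.003, -0.164, 0.004]
[0.017, -0.22, 0.005]
[0.037, -0.277, 0.006]
[0.065, -0.332, 0.008]
[0.1, -0.385, 0.01]
[0.142, -0.436, 0.012]
[0.192, -0.483, 0.015]
```

```bash
python3 -m crank '{"slide":[[0.006,-0.048,0],[0.012,-0.096,0],[0.018,-0.144,0],[0.024,-0.192,0],[0.030,-0.240,0],[0.036,-0.288,0],[0.042,-0.336,0],[0.048,-0.384,0]],"roll":[0,0,0,0,0,0,0,0],"grip":[0.03,0.03,0.03,0.03,0.03,0.03,0.03,0.03]}' 80; python3 -c "
from h import *
go([0,0,0])
from rig import observe
s=observe();q=np.radians(s['q']);az=np.arctan2(s['position'][1],s['position'][0])
way([np.array(s['position'])+np.array([np.cos(az)*.82,np.sin(az)*.82,.57])*.05*k for k in (1,8)])"
```

```text
time_s: 11.7
position: [-0.5993, -0.1612, 0.3468]
tool_rot: [[0.413, 0.911, 0.018], [0.909, -0.413, 0.048], [0.051, -0.004, -0.999]]
ft_force: [-1.4, -0.0, -3.1]
grip_width: 0.0375
t 11.7 pos [-0.5993 -0.1612  0.3468] yaw_y -24.41 tz [ 0.018  0.048 -0.999] q [-174.7   27.9   45.8   -2.8  107.5 -151.1]
slide [0.3763 0.4804 0.3647] rows 14.217762255143315 
[-0.025, -0.032, -0.03]
[-0.197, -0.254, -0.237]
```

```bash
python3 -m crank '{"slide":[[-0.025,-0.032,-0.03],[-0.05,-0.064,-0.06],[-0.075,-0.096,-0.09],[-0.1,-0.128,-0.12],[-0.15,-0.19,-0.18],[-0.2,-0.25,-0.24],[-0.25,-0.32,-0.3],[-0.3,-0.38,-0.36]],"roll":[0,0,0,0,0,0,0,0],"grip":[0.03,0.03,0.03,0.03,0.03,0.03,0.03,0.03]}' 80; python3 -c "
from h import *
go([0,0,0])
from rig import observe
s=observe();az=np.arctan2(s['position'][1],s['position'][0])
for e in (0,.35,.6):way([np.array(s['position'])+np.array([np.cos(az)*np.cos(e),np.sin(az)*np.cos(e),np.sin(e)])*.4])"
```

```text
time_s: 12.5
position: [-0.6831, -0.1847, 0.4007]
tool_rot: [[0.413, 0.911, -0.012], [0.91, -0.412, 0.042], [0.033, -0.028, -0.999]]
ft_force: [0.3, -0.3, -3.4]
grip_width: 0.037
t 12.5 pos [-0.6831 -0.1847  0.4007] yaw_y -24.35 tz [-0.012  0.042 -0.999] q [-173.5   41.2   12.7   -3.   125.7 -150.9]
slide [0.437  0.5572 0.3999] rows 16.264633354654144 
[-0.254, -0.309, 0.0]
[-0.235, -0.294, -0.137]
[-0.203, -0.261, -0.225]
```

```bash
python3 -m crank '{"slide":[[-0.59,-0.73,-0.34],[-0.59,-0.73,-0.34],[-0.59,-0.73,-0.34],[-0.59,-0.73,-0.34],[-0.59,-0.73,-0.34],[-0.59,-0.73,-0.34],[-0.59,-0.73,-0.34],[-0.59,-0.73,-0.34]],"roll":[0,0,0,0,0,0,0,0],"grip":[0.03,0.03,0.03,0.03,0.03,0.03,0.03,0.03]}' 80; python3 -c "
from h import *
go([0,0,0])
from rig import observe
s=observe();az=np.arctan2(s['position'][1],s['position'][0])
for e in (0,.35,.6):way([np.array(s['position'])+np.array([np.cos(az)*np.cos(e),np.sin(az)*np.cos(e),np.sin(e)])])"
```

```text
time_s: 13.3
position: [-0.7332, -0.1963, 0.3346]
tool_rot: [[0.412, 0.91, -0.037], [0.911, -0.411, 0.035], [0.017, -0.048, -0.999]]
ft_force: [-0.5, 0.1, -3.3]
grip_width: 0.0368
t 13.3 pos [-0.7332 -0.1963  0.3346] yaw_y -24.32 tz [-0.037  0.035 -0.999] q [-173.2   46.4   12.7   -2.6  119.  -150.1]
slide [0.4757 0.6027 0.314 ] rows 16.59105001483275 
[-0.634, -0.773, 0.027]
[-0.59, -0.742, -0.318]
[-0.514, -0.665, -0.542]
```

```bash
python3 -m crank '{"slide":[[-0.51,-0.65,-0.58],[-0.51,-0.65,-0.58],[-0.51,-0.65,-0.58],[-0.51,-0.65,-0.58],[-0.51,-0.65,-0.58],[-0.51,-0.65,-0.58],[-0.51,-0.65,-0.58],[-0.51,-0.65,-0.58]],"roll":[0,0,0,0,0,0,0,0],"grip":[0.03,0.03,0.03,0.03,0.03,0.03,0.03,0.03]}' 80; python3 -c "
from h import *
go([0,0,0])
from rig import observe
s=observe();az=np.arctan2(s['position'][1],s['position'][0])
for e in (0,.35,.6):way([np.array(s['position'])+np.array([np.cos(az)*np.cos(e),np.sin(az)*np.cos(e),np.sin(e)])])"
```

```text
time_s: 14.1
position: [-0.7275, -0.1935, 0.3565]
tool_rot: [[0.412, 0.909, -0.065], [0.911, -0.411, 0.028], [-0.001, -0.07, -0.998]]
ft_force: [-0.3, -0.5, -3.0]
grip_width: 0.0371
t 14.1 pos [-0.7275 -0.1935  0.3565] yaw_y -24.31 tz [-0.065  0.028 -0.998] q [-173.4   44.7   12.7   -2.3  119.  -150.3]
slide [0.4762 0.6071 0.3138] rows 16.65967825134405 
[-0.632, -0.773, 0.056]
[-0.594, -0.75, -0.29]
[-0.522, -0.678, -0.517]
```

```bash
python3 -m crank '{"slide":[[-0.52,-0.68,-0.51],[-0.52,-0.68,-0.51],[-0.52,-0.68,-0.51],[-0.52,-0.68,-0.51],[-0.52,-0.68,-0.51],[-0.52,-0.68,-0.51],[-0.52,-0.68,-0.51],[-0.52,-0.68,-0.51]],"roll":[0,0,0,0,0,0,0,0],"grip":[0.03,0.03,0.03,0.03,0.03,0.03,0.03,0.03]}' 80 | grep -v grip; python3 -m crank '{"slide":[[-0.54,-0.7,-0.45],[-0.54,-0.7,-0.45],[-0.54,-0.7,-0.45],[-0.54,-0.7,-0.45],[-0.54,-0.7,-0.45],[-0.54,-0.7,-0.45],[-0.54,-0.7,-0.45],[-0.54,-0.7,-0.45]],"roll":[0,0,0,0,0,0,0,0],"grip":[0.03,0.03,0.03,0.03,0.03,0.03,0.03,0.03]}' 80; python3 -c "
from h import *
go([0,0,0])
from rig import observe
s=observe();az=np.arctan2(s['position'][1],s['position'][0])
for e in (0,.35,.6):way([np.array(s['position'])+np.array([np.cos(az)*np.cos(e),np.sin(az)*np.cos(e),np.sin(e)])])"
```

```text
time_s: 14.9
position: [-0.7334, -0.1904, 0.3612]
tool_rot: [[0.41, 0.907, -0.093], [0.912, -0.41, 0.021], [-0.02, -0.094, -0.995]]
ft_force: [0.3, -0.2, -4.5]
time_s: 15.7
position: [-0.7451, -0.1907, 0.3564]
tool_rot: [[0.408, 0.905, -0.122], [0.912, -0.41, 0.013], [-0.038, -0.117, -0.992]]
ft_force: [-0.7, 0.5, -2.7]
grip_width: 0.0372
t 15.7 pos [-0.7451 -0.1907  0.3564] yaw_y -24.36 tz [-0.122  0.013 -0.992] q [-173.9   44.8   12.7   -1.7  115.5 -150.5]
slide [0.4916 0.6376 0.2652] rows 16.953244054343124 
[-0.622, -0.775, 0.115]
[-0.597, -0.768, -0.232]
[-0.534, -0.706, -0.465]
```

```bash
python3 -m crank '{"slide":[[-0.53,-0.7,-0.47],[-0.53,-0.7,-0.47],[-0.53,-0.7,-0.47],[-0.53,-0.7,-0.47],[-0.53,-0.7,-0.47],[-0.53,-0.7,-0.47],[-0.53,-0.7,-0.47],[-0.53,-0.7,-0.47]],"roll":[0,0,0,0,0,0,0,0],"grip":[0.03,0.03,0.03,0.03,0.03,0.03,0.03,0.03]}' 80 | grep -v grip; python3 -m crank '{"slide":[[-0.54,-0.71,-0.44],[-0.54,-0.71,-0.44],[-0.54,-0.71,-0.44],[-0.54,-0.71,-0.44],[-0.54,-0.71,-0.44],[-0.54,-0.71,-0.44],[-0.54,-0.71,-0.44],[-0.54,-0.71,-0.44]],"roll":[0,0,0,0,0,0,0,0],"grip":[0.03,0.03,0.03,0.03,0.03,0.03,0.03,0.03]}' 80|grep -v grip; python3 -m crank '{"slide":[[-0.54,-0.73,-0.41],[-0.54,-0.73,-0.41],[-0.54,-0.73,-0.41],[-0.54,-0.73,-0.41],[-0.54,-0.73,-0.41],[-0.54,-0.73,-0.41],[-0.54,-0.73,-0.41],[-0.54,-0.73,-0.41]],"roll":[0,0,0,0,0,0,0,0],"grip":[0.03,0.03,0.03,0.03,0.03,0.03,0.03,0.03]}' 80; python3 -c "
from h import *
go([0,0,0])"
```

```text
time_s: 16.5
position: [-0.7485, -0.1881, 0.3651]
tool_rot: [[0.406, 0.901, -0.151], [0.912, -0.409, 0.006], [-0.056, -0.141, -0.988]]
ft_force: [-0.3, 0.0, -3.7]
time_s: 17.3
position: [-0.7536, -0.1874, 0.3709]
tool_rot: [[0.402, 0.897, -0.181], [0.912, -0.409, -0.001], [-0.075, -0.165, -0.984]]
ft_force: [0.3, 0.2, -2.8]
time_s: 18.1
position: [-0.7608, -0.1843, 0.3749]
tool_rot: [[0.399, 0.893, -0.21], [0.912, -0.409, -0.008], [-0.093, -0.189, -0.978]]
ft_force: [1.0, -1.1, -3.5]
grip_width: 0.0369
t 18.1 pos [-0.7608 -0.1843  0.3749] yaw_y -24.64 tz [-0.21  -0.008 -0.978] q [-174.8   43.7   12.7   -0.7  111.4 -151. ]
slide [0.5065 0.6744 0.205 ] rows 17.35919502286038
```

```bash
python3 -m crank '{"slide":[[-0.53,-0.73,-0.41],[-0.53,-0.73,-0.41],[-0.53,-0.73,-0.41],[-0.53,-0.73,-0.41],[-0.53,-0.73,-0.41],[-0.53,-0.73,-0.41],[-0.53,-0.73,-0.41],[-0.53,-0.73,-0.41]],"roll":[0,0,0,0,0,0,0,0],"grip":[0.03,0.03,0.03,0.03,0.03,0.03,0.03,0.03]}' 80; python3 -c "
from h import *
go([0,0,0])
way([[-.7,-.23,.36],[-.55,-.29,.34],[-.4,-.35,.32],[-.34,-.375,.31]])"
```

```text
time_s: 18.9
position: [-0.7635, -0.1797, 0.3859]
tool_rot: [[0.395, 0.887, -0.24], [0.912, -0.41, -0.015], [-0.111, -0.213, -0.971]]
ft_force: [1.1, -0.8, -3.5]
grip_width: 0.0373
t 18.9 pos [-0.7635 -0.1797  0.3859] yaw_y -24.79 tz [-0.24  -0.015 -0.971] q [-175.3   43.    12.7   -0.3  110.4 -151.3]
slide [0.5082 0.6858 0.1887] rows 17.48300298767249 
[-0.018, 0.082, 0.011]
[-0.011, 0.244, -0.005]
[-0.005, 0.406, -0.021]
[-0.003, 0.472, -0.025]
```

```bash
cat > scan.py <<'E'
from h import *
from rig import observe
from scipy.spatial.transform import Rotation as Ro
Rg=np.array([[-.134,.991,.018],[.99,.133,.047],[.045,.024,-.999]]);U,_,V=np.linalg.svd(Rg);Rg=U@V
Tg=np.array([.4300,-.2731,.0116]);Rs=Rz(np.radians(19.5));Os=np.array([.4324,-.2030,.003])
A=Rg.T@Rs; o=Rg.T@(Os-Tg)      # scanner in tool
L=np.array([.6978,.1892,.062]);yw=np.radians(10.2)
n=np.array([-np.cos(yw)*np.cos(.698),-np.sin(yw)*np.cos(.698),np.sin(.698)])
def state(R,T):
    S=R@A;O=T+R@o;lens=O+S@[.0555,0,.028];return S,O,lens
def report():
    s=observe();S,O,l=state(np.array(s['tool_rot']),np.array(s['position']));a=S[:,0];d=L-l
    print('aim',a.round(3),'lens',l.round(4),'dist',round(d@a,4),'off',(d-d@a*a).round(4),'err',np.degrees(np.arccos(-a@n)).round(1),'up',S[:,2].round(3))
def plan(dist=.1):
    s=observe();R=np.array(s['tool_rot'])
    for roll in np.radians([-10,-15,-20,-25,-30,-35,-40]):
        R2=R@Rz(roll);S,O,l=state(R2,np.zeros(3));a=S[:,0]
        T=L-dist*a-l
        f=T+O-0+S@[-.0425,-.133,0]
        print(round(roll,3),'err',np.degrees(np.arccos(-a@n)).round(1),'aim',a.round(3),'TCP',T.round(4),'foot low',f.round(3),'up',S[:,2].round(3),'slide',(R.T@(T-s['position'])).round(3))
E
python3 -c "
from scan import *
report();plan()"
```

```text
aim [ 0.941 -0.215 -0.263] lens [-0.669  -0.1326  0.3765] dist 1.299 off [0.1451 0.6013 0.0271] err 31.9 up [0.279 0.045 0.959]
-0.175 err 26.7 aim [ 0.962 -0.042 -0.271] TCP [0.5165 0.1307 0.0964] foot low [0.496 0.063 0.097] up [0.273 0.052 0.961] slide [ 0.82   1.07  -0.031]
-0.262 err 25.1 aim [ 0.961  0.045 -0.272] TCP [0.5222 0.1149 0.0953] foot low [0.508 0.046 0.094] up [0.27  0.055 0.961] slide [ 0.808  1.082 -0.031]
-0.349 err 24.3 aim [ 0.953  0.132 -0.271] TCP [0.5292 0.0996 0.0938] foot low [0.52  0.03  0.091] up [0.266 0.057 0.962] slide [ 0.797  1.094 -0.031]
-0.436 err 24.5 aim [ 0.938  0.217 -0.269] TCP [0.5374 0.085  0.092 ] foot low [0.535 0.015 0.088] up [0.262 0.06  0.963] slide [ 0.788  1.108 -0.031]
-0.524 err 25.6 aim [ 0.916  0.302 -0.265] TCP [0.5469 0.0713 0.0898] foot low [0.55  0.001 0.085] up [0.258 0.061 0.964] slide [ 0.779  1.123 -0.031]
-0.611 err 27.5 aim [ 0.887  0.384 -0.259] TCP [0.5575 0.0584 0.0874] foot low [ 0.567 -0.011  0.081] up [0.254 0.063 0.965] slide [ 0.772  1.138 -0.031]
-0.698 err 30.1 aim [ 0.85   0.462 -0.251] TCP [0.5691 0.0464 0.0847] foot low [ 0.584 -0.022  0.076] up [0.25  0.064 0.966] slide [ 0.766  1.153 -0.031]
```

```bash
python3 -m crank '{"slide":[[-0.008,0.045,0],[-0.009,0.093,0],[-0.009,0.142,0],[-0.009,0.191,0],[-0.008,0.240,-0.005],[-0.008,0.289,-0.01],[-0.006,0.338,-0.015],[-0.005,0.387,-0.02]],"roll":[0,0,0,0,0,0,0,0],"grip":[0.03,0.03,0.03,0.03,0.03,0.03,0.03,0.03]}' 80; python3 -c "
from h import *
go([0,0,0])
way([[-.375,-.345,.32],[-.33,-.362,.31]]+[pol(-132+7*k,.45-.006*k,.31) for k in range(1,7)])"
```

```text
time_s: 19.7
position: [-0.4153, -0.3429, 0.3235]
tool_rot: [[0.395, 0.887, -0.241], [0.912, -0.41, -0.015], [-0.112, -0.214, -0.97]]
ft_force: [-0.4, -0.8, -2.6]
grip_width: 0.037
t 19.7 pos [-0.4153 -0.3429  0.3235] yaw_y -24.82 tz [-0.241 -0.015 -0.97 ] q [-150.1   12.8   73.6   -6.2   81.1 -125.7]
slide [0.513  0.2968 0.2087] rows 12.565954323421451 
[0.014, 0.037, -0.006]
[0.018, 0.086, -0.007]
[0.046, 0.154, -0.025]
[0.044, 0.207, -0.037]
[0.049, 0.259, -0.049]
[0.061, 0.309, -0.061]
[0.078, 0.356, -0.073]
[0.101, 0.4, -0.086]
```

```bash
python3 -m crank '{"slide":[[0.010,0.045,-0.003],[0.018,0.093,-0.008],[0.026,0.141,-0.018],[0.033,0.190,-0.030],[0.045,0.238,-0.042],[0.057,0.285,-0.054],[0.075,0.330,-0.066],[0.096,0.373,-0.078]],"roll":[0,0,0,0,0,0,0,0],"grip":[0.03,0.03,0.03,0.03,0.03,0.03,0.03,0.03]}' 80; python3 -c "
from h import *
go([0,0,0])
way([pol(-97+7*k,.42-.004*k,.30-.003*k) for k in range(1,10)])"
```

```text
time_s: 20.5
position: [-0.0291, -0.4066, 0.3093]
tool_rot: [[0.395, 0.887, -0.24], [0.912, -0.41, -0.016], [-0.113, -0.213, -0.971]]
ft_force: [0.9, -0.8, -3.9]
grip_width: 0.0366
t 20.5 pos [-0.0291 -0.4066  0.3093] yaw_y -24.82 tz [-0.24  -0.016 -0.971] q [-102.3    3.9   86.7  -13.4   85.6  -77.6]
slide [ 0.4172 -0.0752  0.2866] rows 10.234672660386236 
[0.004, 0.032, 0.005]
[0.031, 0.075, -0.004]
[0.062, 0.113, -0.013]
[0.098, 0.147, -0.022]
[0.137, 0.176, -0.029]
[0.179, 0.199, -0.036]
[0.224, 0.218, -0.042]
[0.269, 0.23, -0.047]
[0.316, 0.237, -0.051]
```

```bash
python3 -m crank '{"slide":[[0.039,0.027,-0.010],[0.080,0.053,-0.020],[0.120,0.079,-0.030],[0.160,0.105,-0.041],[0.200,0.131,-0.051],[0.240,0.157,-0.062],[0.280,0.183,-0.072],[0.320,0.208,-0.082]],"roll":[0,0,0,0,0,-0.06,-0.12,-0.18],"grip":[0.03,0.03,0.03,0.03,0.03,0.03,0.03,0.03]}' 80; python3 -c "
from scan import *
report();plan()"
```

```text
time_s: 21.3
position: [0.3009, -0.1974, 0.309]
tool_rot: [[0.227, 0.944, -0.239], [0.971, -0.237, -0.017], [-0.072, -0.228, -0.971]]
ft_force: [0.2, -1.8, -4.1]
grip_width: 0.0372
aim [ 0.962 -0.035 -0.27 ] lens [ 0.3855 -0.134   0.3018] dist 0.354 off [-0.0284  0.3355 -0.1444] err 26.6 up [0.271 0.054 0.961]
-0.175 err 24.4 aim [ 0.953  0.139 -0.27 ] TCP [0.5299 0.0983 0.0935] foot low [0.522 0.028 0.091] up [0.264 0.059 0.963] slide [0.355 0.195 0.15 ]
-0.262 err 24.6 aim [ 0.937  0.225 -0.268] TCP [0.5383 0.0838 0.0917] foot low [0.536 0.014 0.088] up [0.26  0.062 0.964] slide [0.343 0.207 0.15 ]
-0.349 err 25.8 aim [ 0.914  0.309 -0.263] TCP [0.5478 0.07   0.0896] foot low [0.552 0.    0.084] up [0.257 0.063 0.964] slide [0.332 0.22  0.15 ]
-0.436 err 27.8 aim [ 0.884  0.391 -0.257] TCP [0.5585 0.0572 0.0872] foot low [ 0.568 -0.012  0.08 ] up [0.253 0.065 0.965] slide [0.322 0.233 0.15 ]
-0.524 err 30.4 aim [ 0.847  0.469 -0.25 ] TCP [0.5702 0.0454 0.0845] foot low [ 0.586 -0.023  0.076] up [0.248 0.066 0.966] slide [0.313 0.248 0.15 ]
-0.611 err 33.5 aim [ 0.804  0.544 -0.24 ] TCP [0.5829 0.0347 0.0816] foot low [ 0.604 -0.032  0.072] up [0.244 0.067 0.967] slide [0.306 0.263 0.15 ]
-0.698 err 36.9 aim [ 0.754  0.615 -0.229] TCP [0.5964 0.0251 0.0784] foot low [ 0.623 -0.039  0.067] up [0.24  0.067 0.968] slide [0.3   0.279 0.15 ]
```

```bash
python3 -m crank '{"slide":[[0.043,0.018,0],[0.086,0.036,0.003],[0.130,0.054,0.008],[0.173,0.071,0.015],[0.216,0.089,0.022],[0.260,0.106,0.030],[0.303,0.124,0.041],[0.346,0.141,0.053]],"roll":[0,0,0,0,-0.03,-0.06,-0.1,-0.1],"grip":[0.03,0.03,0.03,0.03,0.03,0.03,0.03,0.03]}' 80; python3 -c "
from scan import *
report();go([.524,.111,.098])
from rig import *
p=get_image('scene');cv2.imwrite('pics/s1.png',cv2.resize(p['frame'][130:330,150:400,::-1],None,fx=3,fy=3,interpolation=2))
p=get_image('top');cv2.imwrite('pics/s1t.png',cv2.resize(p['frame'][90:290,130:330,::-1],None,fx=3,fy=3,interpolation=2))"
```

```text
time_s: 22.1
position: [0.5002, 0.1041, 0.1997]
tool_rot: [[0.133, 0.962, -0.238], [0.99, -0.14, -0.015], [-0.048, -0.234, -0.971]]
ft_force: [1.0, -0.9, -3.1]
grip_width: 0.0369
aim [ 0.961  0.064 -0.27 ] lens [0.5783 0.1755 0.194 ] dist 0.1513 off [-0.0259  0.004  -0.0911] err 24.9 up [0.267 0.056 0.962]
t 22.1 pos [0.5002 0.1041 0.1997] yaw_y -8.3 tz [-0.238 -0.015 -0.971] q [-1.  25.7 74.6 -1.1 93.4  7.1]
slide [0.0149 0.0457 0.0929] rows 2.0927870854455484
```

View pics/s1.png

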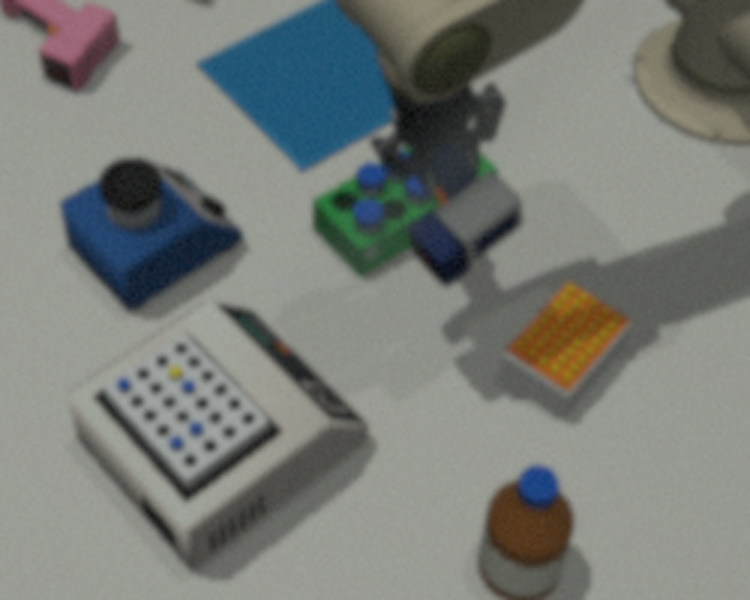

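View pics/s1t.png

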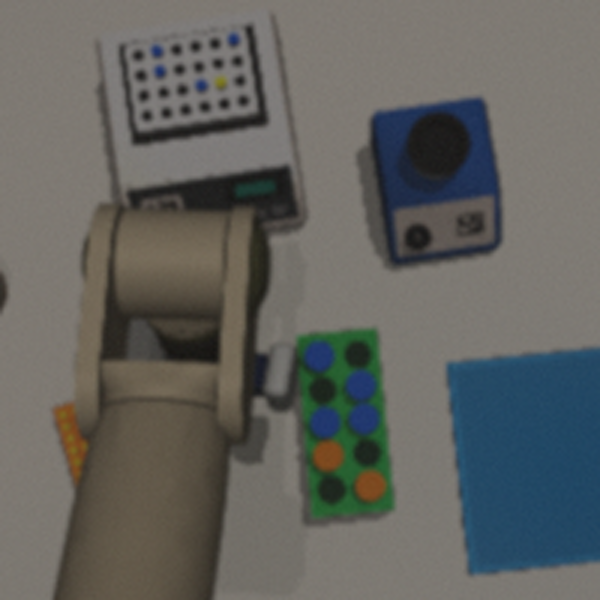

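The scanner hangs nose-down between the rack and the tip box, and the foot (280,375 in the top crop) is clear of the rack. Moving in to the reading pose.

```bash
python3 -m crank '{"slide":[[0.004,0.01,0.02],[0.008,0.022,0.045],[0.012,0.034,0.07],[0.015,0.042,0.086],[0.015,0.045,0.091],[0.015,0.045,0.091],[0.015,0.045,0.091],[0.015,0.045,0.091]],"roll":[-0.03,-0.05,-0.05,-0.05,-0.05,-0.05,-0.05,-0.05],"grip":[0.03,0.03,0.03,0.03,0.03,0.03,0.03,0.03]}' 80; python3 -c "
from scan import *
report()
from rig import *
out=[]
s=observe();S,O,l=state(np.array(s['tool_rot']),np.array(s['position']))
for n,(x,y) in(('scene',(250,225)),('top',(200,190))):
    p=get_image(n);im=cv2.resize(p['frame'][:,:,::-1],None,fx=6,fy=6,interpolation=2)
    for P in SC:
        q=cv2.convexHull(((proj(p,P@S.T+O)+.5)*6-.5).astype(np.int32));cv2.polylines(im,[q],1,(0,255,255),1)
    q=((proj(p,np.array([l,l+.1*S[:,0]]))+.5)*6).astype(int);cv2.line(im,tuple(map(int,q[0])),tuple(map(int,q[1])),(0,0,255),2)
    out.append(im[(y-50)*6:(y+50)*6,(x-50)*6:(x+50)*6])
cv2.imwrite('pics/s2.png',cv2.resize(np.hstack(out),None,fx=.66,fy=.66,interpolation=3))"
```

```text
time_s: 23.0
position: [0.5228, 0.1093, 0.1015]
tool_rot: [[0.086, 0.967, -0.238], [0.996, -0.092, -0.015], [-0.036, -0.236, -0.971]]
ft_force: [0.2, -1.1, -4.0]
grip_width: 0.0372
aim [ 0.956  0.113 -0.27 ] lens [0.5975 0.1843 0.0967] dist 0.1058 off [-0.0009 -0.007  -0.0061] err 24.5 up [0.265 0.057 0.963]
```

View pics/s2.png

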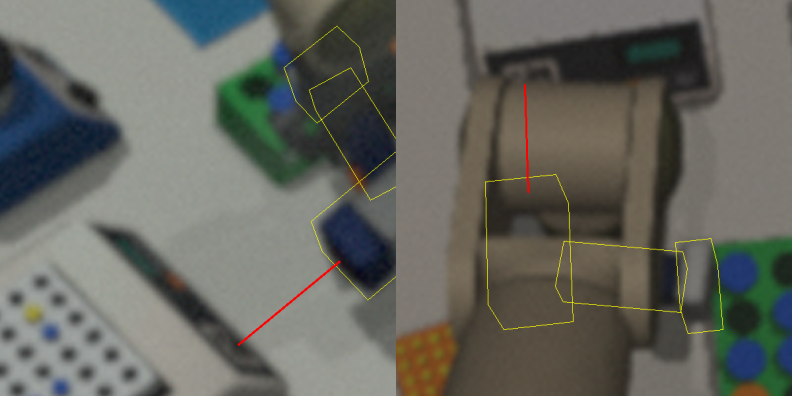

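The overlay agrees with both pictures, and the aiming line ends on the label. I'll take out the 7–9 mm offset and hold still.

```bash
python3 -m crank '{"slide":[[-0.004,0.001,0.003],[-0.007,0.002,0.006],[-0.007,0.002,0.006],[-0.007,0.002,0.006],[-0.007,0.002,0.006],[-0.007,0.002,0.006],[-0.007,0.002,0.006],[-0.007,0.002,0.006]],"roll":[0,0,0,0,0,0,0,0],"grip":[0.03,0.03,0.03,0.03,0.03,0.03,0.03,0.03]}' 80; python3 -m crank '{"slide":[[0,0,0],[0,0,0],[0,0,0],[0,0,0],[0,0,0],[0,0,0],[0,0,0],[0,0,0]],"roll":[0,0,0,0,0,0,0,0],"grip":[0.03,0.03,0.03,0.03,0.03,0.03,0.03,0.03]}' 80; python3 -c "
from scan import *
report()
go([.30,-.05,.30])"
```

```text
time_s: 23.9
position: [0.5224, 0.1023, 0.0942]
tool_rot: [[0.086, 0.967, -0.24], [0.996, -0.092, -0.015], [-0.036, -0.238, -0.971]]
ft_force: [0.2, -0.9, -4.3]
grip_width: 0.0373
time_s: 24.7
position: [0.5224, 0.1022, 0.0942]
tool_rot: [[0.086, 0.967, -0.24], [0.996, -0.092, -0.015], [-0.036, -0.238, -0.971]]
ft_force: [0.6, 0.4, -3.6]
grip_width: 0.0372
aim [ 0.956  0.113 -0.272] lens [0.597  0.1772 0.0893] dist 0.1051 off [0.0004 0.0001 0.0013] err 24.4 up [0.267 0.057 0.962]
t 24.7 pos [0.5224 0.1022 0.0942] yaw_y -5.44 tz [-0.24  -0.015 -0.971] q [-1.1 33.9 79.1 -1.1 80.9  4.4]
slide [-0.1781 -0.2499 -0.1441] rows 6.781280334301499
```

The scanner was still for 1.5 s, at 105 mm, about 1 mm off the label centre and 24° off square. Next, up and out in front to take the tilt out again.

```bash
python3 -m crank '{"slide":[[-0.002,-0.012,-0.048],[-0.004,-0.024,-0.097],[-0.005,-0.036,-0.146],[-0.007,-0.047,-0.194],[-0.003,-0.035,-0.235],[0.008,-0.002,-0.270],[0.021,0.032,-0.305],[0.034,0.065,-0.340]],"roll":[0,0,0,0,0,0,0,0],"grip":[0.03,0.03,0.03,0.03,0.03,0.03,0.03,0.03]}' 80; python3 -c "
from h import *
go([0,0,0])
h=np.array([.97,.243,0])
from rig import observe
s=observe()
for e in (.5,.6,.7):way([np.array(s['position'])+h*np.cos(e)+np.array([0,0,np.sin(e)])])"
```

```text
time_s: 25.5
position: [0.6455, 0.1295, 0.3914]
tool_rot: [[0.087, 0.969, -0.233], [0.996, -0.092, -0.013], [-0.034, -0.23, -0.972]]
ft_force: [1.9, -0.2, -3.5]
grip_width: 0.0374
t 25.5 pos [0.6455 0.1295 0.3914] yaw_y -5.44 tz [-0.233 -0.013 -0.972] q [  1.2  42.2  13.3  -0.7 137.9   6. ]
slide [-0.1715 -0.5231  0.5325] rows 15.318281777172757 
[0.27, 0.694, -0.667]
[0.25, 0.627, -0.738]
[0.227, 0.553, -0.802]
```

```bash
python3 -m crank '{"slide":[[0.27,0.69,-0.67],[0.27,0.69,-0.67],[0.27,0.69,-0.67],[0.27,0.69,-0.67],[0.27,0.69,-0.67],[0.27,0.69,-0.67],[0.27,0.69,-0.67],[0.27,0.69,-0.67]],"roll":[0,0,0,0,0,0,0,0],"grip":[0.03,0.03,0.03,0.03,0.03,0.03,0.03,0.03]}' 80 | grep -v grip;python3 -m crank '{"slide":[[0.27,0.71,-0.65],[0.27,0.71,-0.65],[0.27,0.71,-0.65],[0.27,0.71,-0.65],[0.27,0.71,-0.65],[0.27,0.71,-0.65],[0.27,0.71,-0.65],[0.27,0.71,-0.65]],"roll":[0,0,0,0,0,0,0,0],"grip":[0.03,0.03,0.03,0.03,0.03,0.03,0.03,0.03]}' 80; python3 -c "
from h import *
go([0,0,0])
h=np.array([.97,.243,0])
from rig import observe
s=observe()
for e in (.4,.5,.6,.7):way([np.array(s['position'])+h*np.cos(e)+np.array([0,0,np.sin(e)])])"
```

```text
time_s: 26.3
position: [0.6657, 0.1484, 0.3662]
tool_rot: [[0.088, 0.973, -0.212], [0.996, -0.092, -0.008], [-0.027, -0.21, -0.977]]
ft_force: [-0.0, -1.0, -4.2]
time_s: 27.1
position: [0.6815, 0.1601, 0.3467]
tool_rot: [[0.09, 0.978, -0.188], [0.996, -0.092, -0.002], [-0.019, -0.187, -0.982]]
ft_force: [0.0, -0.8, -3.9]
grip_width: 0.0371
t 27.1 pos [0.6815 0.1601 0.3467] yaw_y -5.35 tz [-0.188 -0.002 -0.982] q [  3.4  45.8  12.7   0.7 132.3   9. ]
slide [-0.214  -0.5869  0.4691] rows 15.624337696760936 
[0.296, 0.78, -0.551]
[0.28, 0.723, -0.632]
[0.261, 0.659, -0.706]
[0.239, 0.588, -0.773]
```

```bash
python3 -m crank '{"slide":[[0.28,0.72,-0.63],[0.28,0.72,-0.63],[0.28,0.72,-0.63],[0.28,0.72,-0.63],[0.28,0.72,-0.63],[0.28,0.72,-0.63],[0.28,0.72,-0.63],[0.28,0.72,-0.63]],"roll":[0,0,0,0,0,0,0,0],"grip":[0.03,0.03,0.03,0.03,0.03,0.03,0.03,0.03]}' 80 | grep -v grip;python3 -m crank '{"slide":[[0.28,0.74,-0.61],[0.28,0.74,-0.61],[0.28,0.74,-0.61],[0.28,0.74,-0.61],[0.28,0.74,-0.61],[0.28,0.74,-0.61],[0.28,0.74,-0.61],[0.28,0.74,-0.61]],"roll":[0,0,0,0,0,0,0,0],"grip":[0.03,0.03,0.03,0.03,0.03,0.03,0.03,0.03]}' 80 | grep -v grip;python3 -m crank '{"slide":[[0.28,0.76,-0.59],[0.28,0.76,-0.59],[0.28,0.76,-0.59],[0.28,0.76,-0.59],[0.28,0.76,-0.59],[0.28,0.76,-0.59],[0.28,0.76,-0.59],[0.28,0.76,-0.59]],"roll":[0,0,0,0,0,0,0,0],"grip":[0.03,0.03,0.03,0.03,0.03,0.03,0.03,0.03]}' 80; python3 -c "
from h import *
go([0,0,0])
h=np.array([.97,.243,0])
from rig import observe
s=observe()
for e in (.4,.5,.6,.7):way([np.array(s['position'])+h*np.cos(e)+np.array([0,0,np.sin(e)])])"
```

```text
time_s: 27.9
position: [0.6938, 0.1704, 0.3329]
tool_rot: [[0.091, 0.982, -0.164], [0.996, -0.092, 0.005], [-0.01, -0.164, -0.986]]
ft_force: [-0.2, 0.6, -4.1]
time_s: 28.7
position: [0.705, 0.1764, 0.3225]
tool_rot: [[0.093, 0.986, -0.139], [0.996, -0.092, 0.012], [-0.001, -0.14, -0.99]]
ft_force: [-1.1, -0.7, -3.0]
time_s: 29.5
position: [0.7156, 0.1794, 0.3148]
tool_rot: [[0.094, 0.989, -0.113], [0.996, -0.092, 0.019], [0.008, -0.114, -0.993]]
ft_force: [-0.5, -0.3, -3.3]
grip_width: 0.0368
t 29.5 pos [0.7156 0.1794 0.3148] yaw_y -5.33 tz [-0.113  0.019 -0.993] q [  4.4  48.   12.7   1.9 125.6  10.7]
slide [-0.2483 -0.6552  0.3904] rows 16.041414404209693 
[0.31, 0.819, -0.484]
[0.296, 0.767, -0.569]
[0.279, 0.709, -0.648]
[0.26, 0.643, -0.72]
```

```bash
python3 -m crank '{"slide":[[0.30,0.77,-0.57],[0.30,0.77,-0.57],[0.30,0.77,-0.57],[0.30,0.77,-0.57],[0.30,0.77,-0.57],[0.30,0.77,-0.57],[0.30,0.77,-0.57],[0.30,0.77,-0.57]],"roll":[0,0,0,0,0,0,0,0],"grip":[0.03,0.03,0.03,0.03,0.03,0.03,0.03,0.03]}' 80 | grep -v grip;python3 -m crank '{"slide":[[0.30,0.79,-0.55],[0.30,0.79,-0.55],[0.30,0.79,-0.55],[0.30,0.79,-0.55],[0.30,0.79,-0.55],[0.30,0.79,-0.55],[0.30,0.79,-0.55],[0.30,0.79,-0.55]],"roll":[0,0,0,0,0,0,0,0],"grip":[0.03,0.03,0.03,0.03,0.03,0.03,0.03,0.03]}' 80 | grep -v grip;python3 -m crank '{"slide":[[0.30,0.80,-0.53],[0.30,0.80,-0.53],[0.30,0.80,-0.53],[0.30,0.80,-0.53],[0.30,0.80,-0.53],[0.30,0.80,-0.53],[0.30,0.80,-0.53],[0.30,0.80,-0.53]],"roll":[0,0,0,0,0,0,0,0],"grip":[0.03,0.03,0.03,0.03,0.03,0.03,0.03,0.03]}' 80; python3 -c "
from scan import *
go([0,0,0]);report()
h=np.array([.97,.243,0])
from rig import observe
s=observe()
for e in (.4,.5,.6,.7):way([np.array(s['position'])+h*np.cos(e)+np.array([0,0,np.sin(e)])])"
```

```text
time_s: 30.3
position: [0.7238, 0.186, 0.3098]
tool_rot: [[0.095, 0.992, -0.087], [0.995, -0.093, 0.026], [0.018, -0.089, -0.996]]
ft_force: [0.8, -0.9, -3.2]
time_s: 31.1
position: [0.7322, 0.1894, 0.3064]
tool_rot: [[0.096, 0.994, -0.059], [0.995, -0.094, 0.033], [0.028, -0.062, -0.998]]
ft_force: [-0.9, 0.3, -3.3]
time_s: 31.9
position: [0.7398, 0.1911, 0.3056]
tool_rot: [[0.096, 0.995, -0.031], [0.995, -0.095, 0.041], [0.038, -0.035, -0.999]]
ft_force: [-0.4, 0.2, -3.6]
grip_width: 0.0367
t 31.9 pos [0.7398 0.1911 0.3056] yaw_y -5.43 tz [-0.031  0.041 -0.999] q [  4.8  48.6  12.7   2.9 120.2  11.7]
slide [-0.2726 -0.7071  0.3206] rows 16.458158556206346 
aim [ 0.992  0.112 -0.059] lens [0.8142 0.2651 0.3205] dist -0.1086 off [-0.0087 -0.0637 -0.2649] err 36.7 up [0.06  0.001 0.998]
[0.323, 0.854, -0.408]
[0.312, 0.81, -0.497]
[0.298, 0.758, -0.581]
[0.28, 0.698, -0.659]
```

```bash
python3 -m crank '{"slide":[[0.31,0.81,-0.50],[0.31,0.81,-0.50],[0.31,0.81,-0.50],[0.31,0.81,-0.50],[0.31,0.81,-0.50],[0.31,0.81,-0.50],[0.31,0.81,-0.50],[0.31,0.81,-0.50]],"roll":[0,0,0,0,0,0,0,0],"grip":[0.03,0.03,0.03,0.03,0.03,0.03,0.03,0.03]}' 80 | grep -v grip;python3 -m crank '{"slide":[[0.31,0.82,-0.48],[0.31,0.82,-0.48],[0.31,0.82,-0.48],[0.31,0.82,-0.48],[0.31,0.82,-0.48],[0.31,0.82,-0.48],[-0.03,-0.04,0],[-0.06,-0.08,0]],"roll":[0,0,0,0,0,0,0,0],"grip":[0.03,0.03,0.03,0.03,0.03,0.03,0.03,0.03]}' 80;  python3 -c "
from scan import *
report();go([.4302,-.2733,.16],7.66)"
```

```text
time_s: 32.7
position: [0.7474, 0.1946, 0.3044]
tool_rot: [[0.096, 0.995, -0.003], [0.994, -0.096, 0.049], [0.048, -0.008, -0.999]]
ft_force: [-0.2, -0.8, -3.5]
time_s: 33.5
position: [0.6779, 0.1518, 0.3001]
tool_rot: [[0.095, 0.995, -0.005], [0.994, -0.095, 0.048], [0.048, -0.01, -0.999]]
ft_force: [0.6, -1.4, -1.9]
grip_width: 0.037
aim [ 0.993  0.112 -0.033] lens [0.7519 0.2256 0.3175] dist -0.0494 off [-0.005  -0.0309 -0.2571] err 38.3 up [ 0.034 -0.006  0.999]
t 33.5 pos [0.6779 0.1518 0.3001] yaw_y -5.45 tz [-0.005  0.048 -0.999] q [  1.8  36.3  38.3   2.9 105.7   8.1]
slide [-0.4529 -0.2048  0.1207] rows 10.230639876060756 roll -0.229
```

```bash
python3 -m crank '{"slide":[[-0.042,-0.019,0.005],[-0.085,-0.039,0.010],[-0.128,-0.059,0.015],[-0.172,-0.079,0.020],[-0.216,-0.099,0.025],[-0.260,-0.119,0.030],[-0.303,-0.139,0.040],[-0.347,-0.159,0.055]],"roll":[-0.04,-0.08,-0.12,-0.16,-0.2,-0.229,-0.229,-0.229],"grip":[0.03,0.03,0.03,0.03,0.03,0.03,0.03,0.03]}' 80;  python3 -c "
from scan import *
report();go([.4302,-.2733,.05],7.66)"
```

```text
time_s: 34.3
position: [0.4857, -0.1762, 0.2333]
tool_rot: [[-0.133, 0.991, -0.0], [0.99, 0.133, 0.047], [0.047, 0.006, -0.999]]
ft_force: [0.9, -0.5, -3.9]
grip_width: 0.0373
aim [ 0.943  0.333 -0.017] lens [ 0.5408 -0.0876  0.2517] dist 0.2436 off [-0.0726  0.1956 -0.1855] err 39.9 up [0.018 0.    1.   ]
t 34.3 pos [ 0.4857 -0.1762  0.2333] yaw_y 7.61 tz [-0.     0.047 -0.999] q [-34.2  18.8  78.7   2.2  84.  -42.1]
slide [-0.0973 -0.0689  0.1786] rows 4.295027511978805 roll -0.001
```

```bash
python3 -m crank '{"slide":[[-0.030,-0.022,0.03],[-0.060,-0.044,0.06],[-0.085,-0.062,0.10],[-0.097,-0.069,0.135],[-0.097,-0.069,0.16],[-0.097,-0.069,0.175],[-0.097,-0.069,0.178],[-0.097,-0.069,0.178]],"roll":[0,0,0,0,0,0,0,0],"grip":[0.03,0.03,0.03,0.03,0.03,0.03,0.03,0.03]}' 80;  python3 -c "
from scan import *
report();go([.4302,-.2733,.0135],7.66)
from rig import *
p=get_image('scene');cv2.imwrite('pics/pl.png',cv2.resize(p['frame'][90:230,170:340,::-1],None,fx=4,fy=4,interpolation=2))"
```

```text
time_s: 35.1
position: [0.4308, -0.2714, 0.0503]
tool_rot: [[-0.132, 0.991, -0.002], [0.99, 0.132, 0.048], [0.048, 0.004, -0.999]]
ft_force: [-0.5, 0.1, -3.1]
grip_width: 0.0368
aim [ 0.943  0.333 -0.019] lens [ 0.4859 -0.1828  0.0686] dist 0.3238 off [-0.0934  0.2641 -0.0005] err 39.8 up [ 0.02  -0.001  1.   ]
t 35.1 pos [ 0.4308 -0.2714  0.0503] yaw_y 7.61 tz [-0.002  0.048 -0.999] q [-46.5  30.6  94.2   2.1  57.3 -55.3]
slide [-0.0036 -0.001   0.0366] rows 0.7365823782537286 roll -0.001
```

View pics/pl.png

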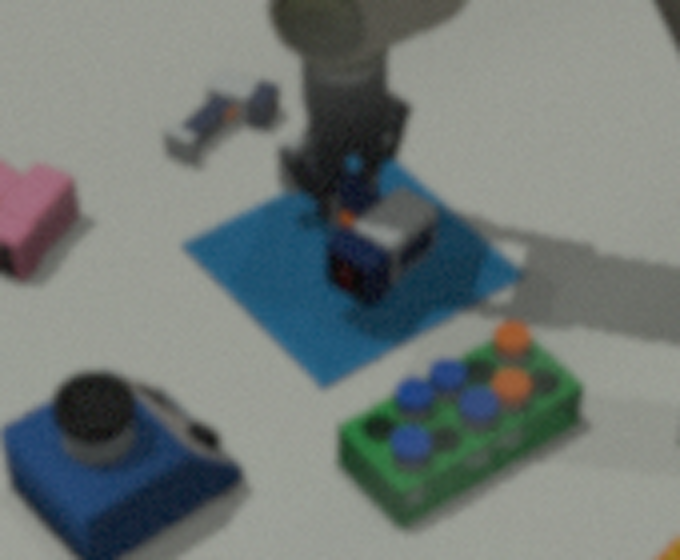

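The scanner hangs level just above its old spot on the mat. Lowering slowly.

```bash
python3 -m crank '{"slide":[[-0.003,-0.001,0.01],[-0.004,-0.001,0.02],[-0.004,-0.001,0.026],[-0.004,-0.001,0.030],[-0.004,-0.001,0.033],[-0.004,-0.001,0.035],[-0.004,-0.001,0.036],[-0.004,-0.001,0.037]],"roll":[0,0,0,0,0,0,0,0],"grip":[0.03,0.03,0.03,0.03,0.03,0.03,0.03,0.03]}' 80;  python3 -c "
from scan import *
report()"
```

```text
time_s: 35.95
position: [0.43, -0.2735, 0.0129]
tool_rot: [[-0.132, 0.991, -0.003], [0.99, 0.132, 0.048], [0.048, 0.004, -0.999]]
ft_force: [-0.8, 0.6, -3.5]
grip_width: 0.0372
aim [ 0.943  0.333 -0.019] lens [ 0.4852 -0.1849  0.0312] dist 0.3245 off [-0.0933  0.266   0.037 ] err 39.8 up [ 0.021 -0.001  1.   ]
```

```bash
python3 -m crank '{"slide":[[0,0,0.0005],[0,0,0.001],[0,0,0.001],[0,0,0.001],[0,0,0.001],[0,0,0.001],[0,0,0.001],[0,0,0.001]],"roll":[0,0,0,0,0,0,0,0],"grip":[0.03,0.03,0.03,0.04,0.05,0.06,0.075,0.085]}' 40; python3 -m crank '{"slide":[[0,0,0],[0,0,0],[0,0,0],[0,0,-0.01],[0,0,-0.03],[0,0,-0.06],[0,0,-0.09],[0,0,-0.12]],"roll":[0,0,0,0,0,0,0,0],"grip":[0.085,0.085,0.085,0.085,0.085,0.085,0.085,0.085]}' 40; python3 -c "
from rig import *; import cv2
p=get_image('scene');cv2.imwrite('pics/rel.png',cv2.resize(p['frame'][90:230,170:340,::-1],None,fx=4,fy=4,interpolation=2))"
```

```text
time_s: 36.75
position: [0.4299, -0.2734, 0.0117]
tool_rot: [[-0.132, 0.991, -0.003], [0.99, 0.132, 0.049], [0.049, 0.004, -0.999]]
ft_force: [-0.0, 0.4, -0.3]
grip_width: 0.0845
time_s: 37.55
position: [0.4302, -0.2792, 0.1336]
tool_rot: [[-0.132, 0.991, -0.003], [0.99, 0.132, 0.048], [0.048, 0.004, -0.999]]
ft_force: [-0.0, -0.8, -0.3]
grip_width: 0.085
```

View pics/rel.png

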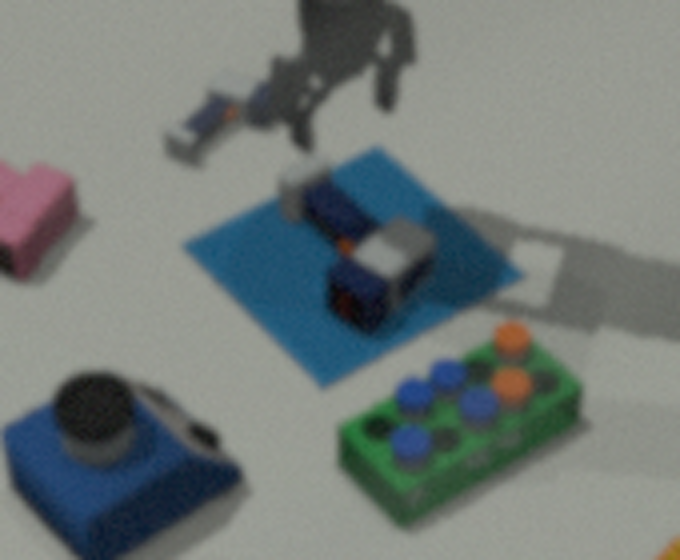

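The scanner is lying on its side at (365,250), released, with the gripper clear. Last check: compare the bench with the start, then hand in.

```bash
python3 - <<'E'
from h import *
from rig import *
p=get_image('scene');t=get_image('top')
for n,im in(('scene',p),('top',t)):
    old=pickle.load(open(n+'0.pkl','rb'))
    a=old['frame'].astype(np.float32).mean(2);b=im['frame'].astype(np.float32).mean(2)
    boxes=dict(scene=dict(heater=(224,276,110,100),vortex=(202,209,70,58),tip=(340,247,50,50),rack=(286,197,62,56),bottle=(323,310,36,50),pink=(169,142,44,46),small=(225,120,32,26),scanner=(261,154,44,46)),top=dict(heater=(198,134,74,86),vortex=(276,151,48,60)))[n]
    for k,(x,y,w,h) in boxes.items():
        s=np.s_[y-h//2:y+h//2,x-w//2:x+w//2]
        sh,r=cv2.phaseCorrelate(a[s].copy(),b[s].copy(),cv2.createHanningWindow((2*(w//2),2*(h//2)),cv2.CV_32F));print(n,k,np.round(sh,2),round(r,2))
s=observe();print(s['time_s'],s['ft_force'])
close_job()
E
```

```text
scene heater [-0.03 -0.01] 1.01
scene vortex [-0.12 -0.06] 1.19
scene tip [0.15 0.27] 1.06
scene rack [-0.1  -0.01] 1.04
scene bottle [-0.07 -0.14] 1.15
scene pink [ 0.48 -0.05] 1.04
scene small [-0.22  0.51] 1.07
scene scanner [0.12 0.21] 1.17
top heater [ 0.55 -0.03] 0.89
top vortex [-0.09 -0.02] 0.88
37.7 [-0.14237921  1.09867323 -0.97557317]
the job is handed in; nothing more can be done
```

I picked up the scanner by its handle, held it still on the heater's label for about 1.5 s, laid it back on its side on the mat and handed the job in at 37.7 s. No readout confirms that the code was read; I have only my calculated pose.

- **Tilting the scanner:** Slides and roll alone keep the tool vertical, which leaves a level aim 40° off the label and outside the 35° limit. I tilted the tool about 15° by pushing it past its reach limit behind the base, then took the tilt out the same way in front.
- **Reading pose:** By my pose fit, the window was about 105 mm from the label and the aiming line within about 1–2 mm of its centre. It was about 24° off square-on, so not fully square but inside the 35° limit.
- **Putting it back:** About 1° of tilt was left when I set the scanner down. The last picture shows it lying on its side on the mat, released, with the gripper clear.
- **Bench check:** Comparing start and end pictures, everything in the scene view shifted by about 0.5 pixel or less. The top view of the heater reads 0.55 pixel sideways while its scene view reads 0.03, so I put the difference down to noise or the arm's shadow. The wrist force readings stayed under about 5 N.

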